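# Hold the curing lamp over the oblong bead motif

## Robot

A 6-joint arm with a two-finger parallel gripper is mounted at the origin on the work surface. World frame = base frame: x ahead of the robot, y to its left, z up, the work surface at z = 0. Lengths are in m, angles in degrees, forces in N, time in s.
With the tool pointing down it reaches from about 0.375 to 0.9 m from the base axis. Payload 3.1 kg.
Tool frame: the origin (TCP) lies midway between the tips of the shut fingers; the grasp point (between the pads) lies 19 mm behind it (bot.hold_point_z is the distance from the TCP to the grasp point, in m); z points along the fingers, y is the line along which they close (so a half turn about z gives the same grasp; the last joint's range is limited). The gripper opens to 87 mm and grips with 3 to 60 N. Pads are 19 mm wide; open, the fingers measure 117 mm over their backs; the gripper's body (75 mm by 190 mm) begins 51 mm behind the grasp point.
Start: joints at [62.023, 30.224, 82.088, -0, 67.689, -10.227], TCP at [0.191, 0.595, 0.223] pointing down, gripper open.
Joint ranges: [-176.69, 176.69], [-43.24, 126.21], [12.49, 139.97], [-82, 262], [0, 151.66], [-163.58, 163.58]. Speed limits (degrees/s): [159.86, 159.86, 180, 180, 180, 180].

## Interface

Orientations are given as a 3x3 rotation matrix whose columns are the frame's x, y, z axes.
In Python, from rig import read_state, optics, order, bot gives the robot as it stands.
- The arm moves only by the tool drive_tool, never from a script. Its argument "steps" is a list of rows, each a list of 7 numbers: the finger opening in mm, from 0 to 87, then the shift along the tool's x, y, z normalised to -1 to 1, where 1 is 0.12 m, then the turn, a rotation vector about the tool's x, y, z normalised to -1 to 1, where 1 is 1.5 rad. In form: [[jaw, tx, ty, tz, ax, ay, az], ...]. A call has 1 to 8 rows; each row is the pose to reach, as a shift and turn from the pose commanded when the call began, along the tool's axes at that moment; what a row does not reach only later rows make up. A row lasts 1/10 s, in which the tool goes at most 50 mm and 8.59 degrees, less where a joint would pass 70% of its speed; a pose out of reach is approached as far as the arm can. A call with a number of a shift or a turn outside -1 to 1 is refused whole. A call with a gripper value outside its range is refused whole. The fingers move at their own pace and stop on an object; the grip force is fixed at half the most. Time passes only in rows, so rows that repeat a pose let the fingers close. It gives the time, the measured TCP pose, the force, the opening and the grip force at its end, in the units of the state.
- read_state(): the state, without advancing time (a new reading comes with each control period).
- optics.capture(name): name is "scene" or "top"; returns a dict with "color" (420x560x3 uint8, blue, green, red), "range_z" (420x560 float32, m along the optical axis (not along the pixel's ray), 0 where there is no reading), "fx", "fy", "cx", "cy" (pixels), "D" ([k1, k2, p1, p2, k3] as OpenCV has them; the pictures are not rectified), "rvec" (rotation vector, rad) and "tvec" (3), from world to camera coordinates, as OpenCV has them. Camera axes: x right, y down, z forward; pixel columns grow to the right and rows downward; lengths in m; the calibration is good to about 2 mm. A picture is of the moment at which its call begins.
- order.hand_in(): hands the job in; it is judged then, once.
The state is a dict: "time_s": time; "joint_positions": joint angles; "qvel": joint speeds; "tau": joint torques, N m; "position": TCP position; "tcp_rot": TCP orientation; "force": force on the tool from outside, world axes, zero at the start; "moment": the same for the moment, N m; "opening": opening from 0.0 (shut) to 1.0 (fully open); "grasp_force": force on a finger pad.
Only numpy, scipy, OpenCV 4.12 (cv2) and the standard library are available. Lean on these libraries where they do the work, as an engineer would, in place of code of your own. Each camera call takes 0.05 s, during which the arm holds its last target. There are 200 camera calls.

## Task

Slide the hand lamp out of its charging dock, carry it over the slotted-steel rail, and hold it level about 15 mm above the beads of the oblong motif, centred over it and lined up lengthwise, so that its light cures the resin under the beads. The lamp must touch neither rail nor beads, the rail and both bead tiles must not be bumped by the robot either, and the other things on the table stay where they are. Finish while still holding the lamp there, motionless in the gripper: do not put it down or let go.

Things in the scene. Friction and masses are not known exactly. Their poses are not given: they have to be found in the camera images.
- lamp: Loose hand-held curing lamp, 0.18 to 0.35 kg. Flat aluminium head 110 (x) x 46 (y) x 16 mm thick, light on the underside; on the middle of its top a black upright grip block 28 (x) x 24 (y) mm, 60 tall, top 76 mm above the underside. Origin: centre of the underside, z up. Both ends alike. Starts lying in the dock, within 20 mm of its stop.
- dock: Grey fixed dock: channel 50 mm wide along x, open at -x, stop at x=65..80. Outside width 66. Origin: channel's centre at table height. Floor 10 mm up, x=-65..65; the lamp lies on it. Two lips (x=-45..65, 28 to 33 mm above the table) overhang the long edges of the lamp's head, 34 mm slot between: the lamp lifts only once slid along -x until its origin is past x=-100 mm in the dock frame.
- rail: Slotted steel angle fixed across the table between dock and motifs: 500 mm long (x), on two feet, web 4 mm thick, top edge 90 mm above the table; 35 mm flange on its +y side, 34 mm up. Three wooden clips on it reach 130 mm above the table. Origin: mid-length, at the web, on the table surface.
- oblong: The target: oblong (oval) ring of black 8 mm beads, 90 x 34 mm over all, long axis along x, stuck on a grey tile 120 x 70 x 5 mm that is fixed to the table. Bead tops are 13 mm above its origin. Origin: centre of the tile's underside, on the table, z up; the oval is centred on it. It may change places with the round motif.
- round: Not the target: round ring of the same beads, 58 mm across, on a grey tile 84 x 84 x 5 mm fixed to the table, bead tops 13 mm up. Origin: centre of the tile's underside.
- tray: Bystander: loose red open tray 90 x 70 x 22 mm; origin centre of underside.
- resin: Bystander: loose amber bottle, 36 mm across, 90 mm tall; origin centre of underside.
- jar_small: Bystander: loose clear jar, 44 mm across, 55 mm tall; origin centre of underside.
- jar_big: Bystander: loose amber jar, 60 mm across, 75 mm tall; origin centre of underside.
- tin: Bystander: loose flat round tin, 66 mm across, 22 mm tall; origin centre of underside.
- brush: Bystander: loose brush lying on the table, 170 mm long along its x; origin under its middle.
- clip: Bystander: loose wooden clip lying on the table, 72 x 10 x 14 mm, long along its x; origin centre of underside.
Not all that is in view belongs to the job. What is shaped like the lamp but pink or red is not meant.

How it is judged (in metres and radians):
On the way, in this order (a step that is already met when the one before it is completed fails the run):
1. the lamp has been slid out of the dock's open end (x of lamp in the frame of dock below -0.09 m).
2. the lamp passes over the rail (y of lamp in the frame of rail between -0.05 and 0.05 m and x of lamp in the frame of rail between -0.26 and 0.26 m and height (world z) of lamp above 0.09 m).
At the end, for the whole second after the job is handed in: The lamp is held still in the gripper over the oblong motif: its centre within 9 mm of the motif's centre sideways, long axes within 0.15 rad, tilted less than 0.12 rad, its underside 5 to 25 mm above the bead tops, touching nothing but the fingers; every bystander within 25 mm of where it started (horizontal distance between lamp and oblong below 0.009 m and angle between the x axis of lamp and the x axis of oblong, either way round below 0.15 rad and angle between lamp's own z axis and vertical below 0.12 rad and z of lamp in the frame of oblong between 0.018 and 0.038 m and linear speed of lamp below 0.02 m/s and angular speed of lamp below 0.15 rad/s and contact force between lamp and the fingers above 1 N and contact force between lamp and oblong below 0.2 N and contact force between lamp and round below 0.2 N and contact force between lamp and rail below 0.2 N and contact force between lamp and dock below 0.2 N and contact force between lamp and tray below 0.2 N and contact force between lamp and resin below 0.2 N and contact force between lamp and jar_small below 0.2 N and contact force between lamp and jar_big below 0.2 N and contact force between lamp and tin below 0.2 N and contact force between lamp and brush below 0.2 N and contact force between lamp and clip below 0.2 N and distance of each of tray, resin, jar_small, jar_big, tin, brush, clip from where it was at the start of the episode below 0.025 m); the arm keeps its last pose, push and grip.
It fails at once if a bead tile is touched (more than 0.5 N) (contact force between any of oblong, round and anything else above 0.5 N).
It fails at once if the rail is touched (more than 1 N) (contact force between rail and anything else above 1 N).
It fails at once if a bystander is moved by more than 25 mm (distance of any of tray, resin, jar_small, jar_big, tin, brush, clip from where it was at the start of the episode above 0.025 m).
It also fails if it takes over 48 s, if anything falls off the work surface, if the arm or the gripper's body presses on something with over 40 N, if the wrist force passes 120 N, or if a joint passes its speed limit or range.

## Working session

There is one attempt and no reset: what is moved stays moved. The work goes in short steps, Python scripts to look and compute and a tool call to move; the robot and the scene stay as the last step left them, time stands still between calls to the robot, and variables do not carry over. Pictures are saved under pics/ and viewed, at most 10 in all, crops included, and the job is handed in when it is done.

Besides the shell and the picture viewer there is one more tool, called after ">>>" as name(argument=value, ...), one argument or row to a line, values as JSON. drive_tool: Moves the arm, as the interface text tells. Scaled input: -1 to 1 covers 0.12 m each way for a shift and 1.5 rad each way for a turn. Its arguments: {"type":"object","properties":{"steps":{"type":"array"}},"required":["steps"]}

```bash
mkdir -p pics; ls; cat > h.py <<'E'
import numpy as np,cv2,pickle
from rig import read_state,optics,order,bot
def cam(n):
    c=optics.capture(n); c['K']=np.array([[c['fx'],0,c['cx']],[0,c['fy'],c['cy']],[0,0,1]]); c['R']=cv2.Rodrigues(np.array(c['rvec'],float))[0]; c['t']=np.array(c['tvec'],float).ravel(); c['D']=np.array(c['D'],float); return c
def plane(c,px,z):
    u=cv2.undistortPoints(np.array(px,float).reshape(-1,1,2),c['K'],c['D']).reshape(-1,2)
    d=np.c_[u,np.ones(len(u))]@c['R']; o=-c['R'].T@c['t']
    return o+d*((z-o[2])/d[:,2])[:,None]
def cloud(c):
    h,w=c['range_z'].shape; v,u=np.mgrid[:h,:w]
    n=cv2.undistortPoints(np.stack([u,v],-1).reshape(-1,1,2).astype(float),c['K'],c['D']).reshape(-1,2)
    z=c['range_z'].reshape(-1,1); P=(np.c_[n,np.ones(len(n))]*z-c['t'])@c['R']; P[z[:,0]==0]=np.nan
    return P.reshape(h,w,3)
def proj(c,P): return cv2.projectPoints(np.array(P,float).reshape(-1,1,3),np.array(c['rvec'],float),c['t'],c['K'],c['D'])[0].reshape(-1,2)
E
python3 - <<'E'
from h import *
for n in('scene','top'):
    c=cam(n); cv2.imwrite(f'pics/{n}0.png',c['color']); pickle.dump(c,open(n+'0.pkl','wb')); print(n,-c['R'].T@c['t'],c['fx'])
s=read_state(); print(s['position'],s['tcp_rot'],s['time_s'],s['opening'],bot.hold_point_z)
E
```

```text
pics
scene [1.1345727  0.59604589 0.78302116] 502.66627904534505
top [0.48817339 0.03143691 1.01553029] 443.18148644177256
[0.19020599 0.59467005 0.22167469] [[-9.52386985e-01  3.04890520e-01 -8.95672346e-04]
 [ 3.04891658e-01  9.52385487e-01 -1.72057169e-03]
 [ 3.28439346e-04 -1.91173311e-03 -9.99998119e-01]] 0.1 1.0004578843690561 0.0187
```

View pics/top0.png

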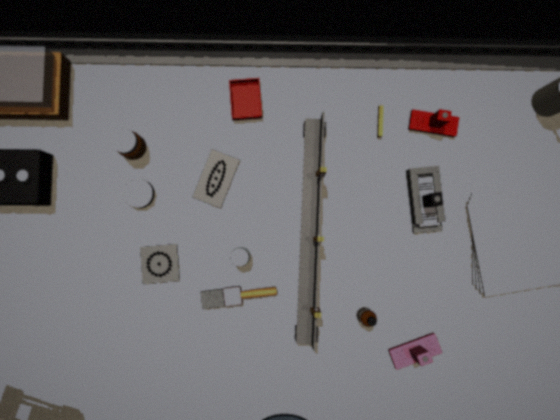

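View pics/scene0.png

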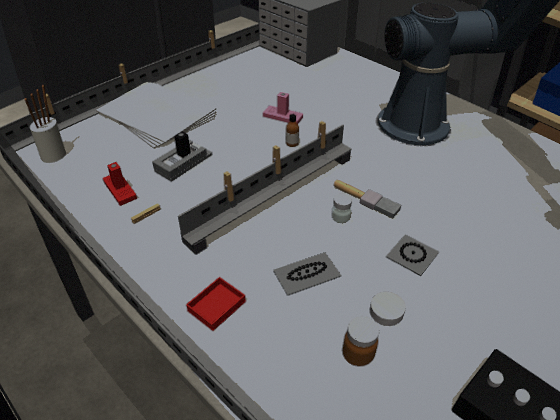

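Top view: the lamp candidates are the aluminium head with black grip in the grey dock (430,198), a red lookalike (435,122) and a pink one (417,350). I choose the one in the dock. The oblong motif is at (216,178), the round one at (159,264), and the rail runs down x≈318.

```bash
python3 - <<'E'
from h import *
T=pickle.load(open('top0.pkl','rb'));S=pickle.load(open('scene0.pkl','rb'))
a=cv2.resize(T['color'][155:245,390:465],None,fx=5,fy=5,interpolation=2)
b=cv2.resize(S['color'][120:190,140:225],None,fx=4.7,fy=5,interpolation=2)
h=max(a.shape[0],b.shape[0]); im=np.zeros((h,a.shape[1]+b.shape[1],3),np.uint8); im[:a.shape[0],:a.shape[1]]=a; im[:b.shape[0],a.shape[1]:]=b
cv2.imwrite('pics/crop.png',cv2.convertScaleAbs(im,alpha=1.6))
P=cloud(T)
def rect(n,m,z):
    cs,_=cv2.findContours(m.astype(np.uint8),cv2.RETR_EXTERNAL,cv2.CHAIN_APPROX_NONE); k=max(cs,key=cv2.contourArea)
    q=plane(T,k[:,0],z)[:,:2]; r=cv2.minAreaRect((q*1000).astype(np.float32)); print(n,r,cv2.boxPoints(r).round(0).tolist())
def win(x0,y0,x1,y1):
    m=np.zeros((420,560),bool); m[y0:y1,x0:x1]=1; return m
g=T['color'].astype(int).max(2); hsv=cv2.cvtColor(T['color'],cv2.COLOR_BGR2HSV)
print('table grey',g[300,100],'tile',g[165,230],'z',np.nanmedian(P[280:320,80:120,2]),P[165,230])
W=win(185,140,250,215)
rect('oblong tile',W&(g<g[300,100]*0.85),0.005)
rect('beads',W&(g<60),0.009)
W=win(130,235,190,290); rect('round tile',W&(g<g[300,100]*0.85),.005)
Z=P[...,2]; W=win(395,155,460,245)
print('dock lips'); 
m=W&(Z>.024)&(Z<.04); print(m.sum()); rect('lips',m|(W&(Z>.04)),.033)
m=W&(Z>.07); print('grip',m.sum(),np.nanmedian(Z[m])); rect('grip',m,np.nanmedian(Z[m])); print(np.nanmean(P[m],0))
W=win(270,100,345,360); m=W&(Z>.08); p=P[m]; print('rail',p[:,:2].min(0),p[:,:2].max(0)); 
v=p[(p[:,2]<.095)]; f=np.polyfit(v[:,0],v[:,1],1); print(f)
C=S; P2=cloud(S); m=np.zeros((420,560),bool); m[120:190,140:225]=1; m&=(P2[...,2]>.07)
print('scene grip',m.sum(),np.nanmin(P2[m],0),np.nanmax(P2[m],0))
E
```

```text
table grey 135 tile 129 z 0.0013368149590947623 [0.65886951 0.13261954 0.0076003 ]
oblong tile ((629.7115478515625, 165.5062255859375), (38.25307083129883, 92.45280456542969), 70.7083740234375) [[580.0, 163.0], [667.0, 132.0], [680.0, 168.0], [592.0, 199.0]]
beads ((628.9420166015625, 164.7563018798828), (29.505537033081055, 83.67133331298828), 70.72177124023438) [[585.0, 165.0], [664.0, 137.0], [673.0, 165.0], [594.0, 192.0]]
round tile ((431.6207580566406, 287.62701416015625), (85.17568969726562, 86.49104309082031), 5.660797595977783) [[385.0, 326.0], [394.0, 240.0], [478.0, 249.0], [470.0, 335.0]]
dock lips
1452
lips ((591.1226806640625, -309.35382080078125), (131.71868896484375, 69.34221649169922), 6.17509126663208) [[522.0, -282.0], [529.0, -351.0], [660.0, -337.0], [653.0, -268.0]]
grip 181 0.08637300861502024
grip ((579.4205932617188, -309.09490966796875), (27.982934951782227, 29.033456802368164), 7.919507026672363) [[564.0, -297.0], [568.0, -325.0], [595.0, -322.0], [591.0, -293.0]]
[ 0.57959509 -0.30957327  0.0851799 ]
rail [ 0.26217421 -0.07452666] [ 0.76175685 -0.04963195]
[-0.03148135 -0.04709569]
scene grip 139 [ 0.56685013 -0.32464985  0.07017159] [ 0.64247675 -0.07048348  0.12799312]
```

View pics/crop.png

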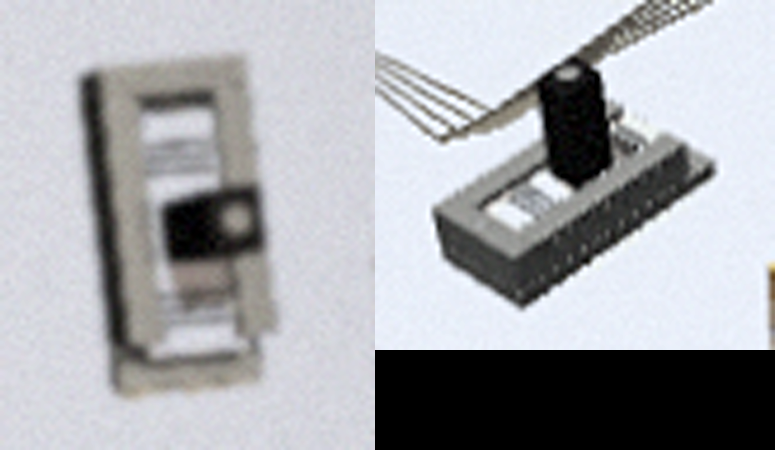

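The crop confirms the aluminium lamp with its black grip at about (577,120) in the crop, standing in the dock. The stop end points to world +x and the open end to -x, towards the robot. I'll move over it now, high above everything.

>>> drive_tool(
  steps=[
    [87,-1,-1,0,0,0,-0.278],
    [87,-1,-1,0,0,0,-0.278],
    [87,-1,-1,0,0,0,-0.278],
    [87,-1,-1,0,0,0,-0.278],
    [87,-1,-1,0,0,0,-0.278],
    [87,-1,-1,0,0,0,-0.278],
  ],
)

```text
time_s: 0.7
position: [0.2684, 0.4446, 0.2226]
tcp_rot: [[-0.994, -0.105, -0.0], [-0.105, 0.994, 0.001], [0.0, 0.001, -1.0]]
force: [0.3, 0.8, -0.8]
opening: 1.001
grasp_force: 0.0
```

>>> drive_tool(
  steps=[
    [87,-0.3,-1,0,0,0,0],
    [87,-0.3,-1,0,0,0,0],
    [87,-0.3,-1,0,0,0,0],
    [87,-0.3,-1,0,0,0,0],
  ],
)

```text
time_s: 1.1
position: [0.3174, 0.3281, 0.2225]
tcp_rot: [[-0.995, -0.105, -0.0], [-0.105, 0.995, -0.0], [0.0, -0.0, -1.0]]
force: [-0.2, 0.1, 0.3]
opening: 0.997
grasp_force: 0.0
```

>>> drive_tool(
  steps=[
    [87,-0.3,-1,0,0,0,0],
    [87,-0.3,-1,0,0,0,0],
    [87,-0.3,-1,0,0,0,0],
    [87,-0.3,-1,0,0,0,0],
  ],
)

```text
time_s: 1.5
position: [0.3672, 0.2133, 0.2227]
tcp_rot: [[-0.995, -0.104, 0.001], [-0.104, 0.995, 0.001], [-0.002, 0.0, -1.0]]
force: [0.2, -0.2, 0.6]
opening: 0.998
grasp_force: 0.0
```

>>> drive_tool(
  steps=[
    [87,-0.3,-1,0,0,0,0],
    [87,-0.3,-1,0,0,0,0],
    [87,-0.3,-1,0,0,0,0],
    [87,-0.3,-1,0,0,0,0],
  ],
)

```text
time_s: 1.9
position: [0.4166, 0.0978, 0.2228]
tcp_rot: [[-0.994, -0.105, 0.003], [-0.105, 0.994, 0.0], [-0.003, 0.0, -1.0]]
force: [0.8, 0.2, -0.3]
opening: 0.994
grasp_force: 0.0
```

>>> drive_tool(
  steps=[
    [87,-0.3,-1,0,0,0,0],
    [87,-0.3,-1,0,0,0,0],
    [87,-0.3,-1,0,0,0,0],
    [87,-0.3,-1,0,0,0,0],
  ],
)

```text
time_s: 2.3
position: [0.4655, -0.0178, 0.2226]
tcp_rot: [[-0.994, -0.105, 0.003], [-0.105, 0.994, -0.0], [-0.003, -0.0, -1.0]]
force: [1.2, 0.1, 1.0]
opening: 1.0
grasp_force: 0.0
```

>>> drive_tool(
  steps=[
    [87,-0.3,-1,0,0,0,0],
    [87,-0.3,-1,0,0,0,0],
    [87,-0.3,-1,0,0,0,0],
    [87,-0.3,-1,0,0,0,0],
  ],
)

```text
time_s: 2.7
position: [0.5137, -0.1331, 0.2224]
tcp_rot: [[-0.994, -0.106, 0.002], [-0.106, 0.994, -0.0], [-0.002, -0.0, -1.0]]
force: [-0.9, 0.0, 0.3]
opening: 1.001
grasp_force: 0.0
```

>>> drive_tool(
  steps=[
    [87,-0.2,-0.77,0,0,0,0],
    [87,-0.2,-0.77,0,0,0,0],
    [87,-0.2,-0.77,0,0,0,0],
  ],
)

```text
time_s: 3.0
position: [0.5481, -0.2239, 0.2226]
tcp_rot: [[-0.994, -0.106, 0.003], [-0.106, 0.994, -0.002], [-0.003, -0.003, -1.0]]
force: [0.3, 1.0, -0.0]
opening: 1.0
grasp_force: 0.0
```

>>> drive_tool(
  steps=[
    [87,-0.19,-0.77,0.4,0,0,0],
    [87,-0.19,-0.77,0.4,0,0,0],
    [87,-0.19,-0.77,0.4,0,0,0],
    [87,-0.19,-0.77,0.4,0,0,0],
    [87,-0.19,-0.77,0.4,0,0,0],
  ],
)

```text
time_s: 3.5
position: [0.5776, -0.3081, 0.1746]
tcp_rot: [[-0.994, -0.109, -0.001], [-0.109, 0.994, 0.002], [0.001, 0.002, -1.0]]
force: [0.3, -0.8, 0.1]
opening: 0.999
grasp_force: 0.0
```

```bash
python3 - <<'E'
from h import *
s=read_state(); print(s['position'],s['joint_positions'])
S=cam('scene'); P=cloud(S)
cv2.imwrite('pics/c2.png',cv2.convertScaleAbs(cv2.resize(S['color'][60:220,100:300],None,fx=4,fy=3.75,interpolation=2),alpha=1.5))
# oblong from scene view
g=S['color'].max(2); m=np.zeros((420,560),np.uint8); m[245:300,265:345]=1; m&=(g<60).astype(np.uint8)
cs,_=cv2.findContours(m,0,1); k=np.vstack([c for c in cs if cv2.contourArea(c)>3]); q=plane(S,k[:,0],.009)[:,:2]*1000
print(cv2.minAreaRect(q.astype(np.float32)))
E
```

```text
[ 0.5776087  -0.30814178  0.17457248] [-3.78680660e+01  3.55839754e+01  8.00572333e+01  6.38284337e-02
  6.45041115e+01 -1.34156982e+02]
((630.2333374023438, 163.94961547851562), (34.60600662231445, 86.87191772460938), 65.92338562011719)
```

View pics/c2.png

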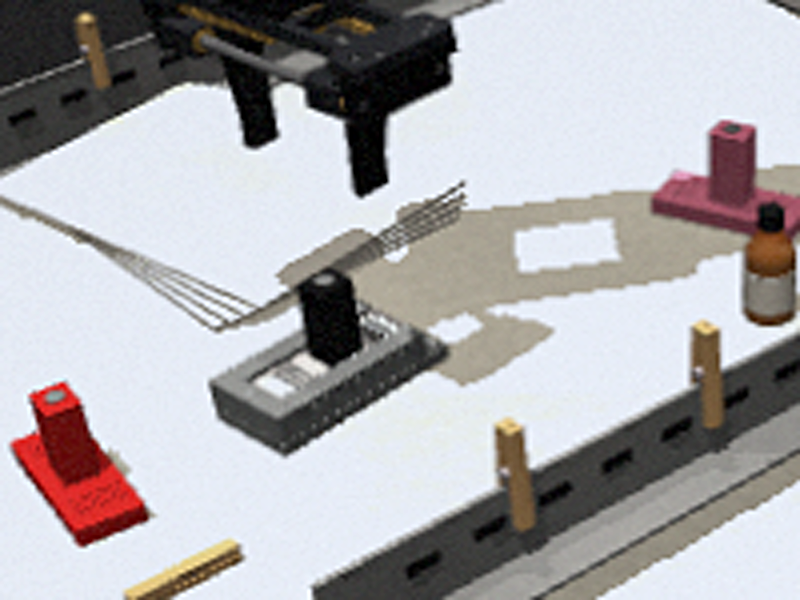

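The gripper hangs above the lamp, with its fingers either side of the black grip at (330,310). I descend and grip.

>>> drive_tool(
  steps=[
    [87,0,0,0.3,0,0,0],
    [87,0,0,0.3,0,0,0],
    [87,0,0,0.7,0,0,0],
    [87,0,0,0.7,0,0,0],
    [87,0,0,1,0,0,0],
    [87,0,0,1,0,0,0],
    [87,0,0,1,0,0,0],
  ],
)

```text
time_s: 4.25
position: [0.5779, -0.3113, 0.0563]
tcp_rot: [[-0.994, -0.107, 0.0], [-0.107, 0.994, 0.0], [-0.0, 0.0, -1.0]]
force: [0.0, -0.6, -0.2]
opening: 1.002
grasp_force: 0.0
```

>>> drive_tool(
  steps=[
    [87,0,0,0.07,0,0,0],
    [50,0,0,0.07,0,0,0],
    [50,0,0,0.07,0,0,0],
    [50,0,0,0.07,0,0,0],
  ],
)

```text
time_s: 4.65
position: [0.578, -0.3119, 0.0469]
tcp_rot: [[-0.994, -0.107, 0.001], [-0.107, 0.994, -0.001], [-0.001, -0.001, -1.0]]
force: [0.3, 0.6, 0.3]
opening: 0.811
grasp_force: 0.0
```

>>> drive_tool(
  steps=[
    [36,0,0,0,0,0,0],
    [28,0,0,0,0,0,0],
    [15,0,0,0,0,0,0],
    [15,0,0,0,0,0,0],
    [15,0,0,0,0,0,0],
    [15,0,0,0,0,0,0],
    [15,0,0,0,0,0,0],
  ],
)

```text
time_s: 5.35
position: [0.5777, -0.3118, 0.0461]
tcp_rot: [[-0.994, -0.107, 0.0], [-0.107, 0.994, -0.0], [-0.0, -0.0, -1.0]]
force: [-0.4, 0.1, -0.9]
opening: 0.27
grasp_force: 30.0
```

>>> drive_tool(
  steps=[
    [15,0.08,0,0,0,0,0],
    [15,0.2,0,0,0,0,0],
    [15,0.32,0,0,0,0,0],
    [15,0.44,0,0,0,0,0],
    [15,0.55,0,0,0,0,0],
    [15,0.6,0,0,0,0,0],
    [15,0.6,0,0,0,0,0],
  ],
)

```text
time_s: 6.05
position: [0.5047, -0.3193, 0.0461]
tcp_rot: [[-0.994, -0.106, -0.002], [-0.106, 0.994, 0.001], [0.001, 0.001, -1.0]]
force: [0.1, -0.0, -2.1]
opening: 0.273
grasp_force: 30.0
```

>>> drive_tool(
  steps=[
    [15,0.1,0,0,0,0,0],
    [15,0.22,0,0,0,0,0],
    [15,0.34,0,0,0,0,0],
    [15,0.46,0,0,0,0,0],
    [15,0.55,0,0,0,0,0],
    [15,0.6,0,0,0,0,0],
    [15,0.6,0,0,0,0,0],
  ],
)

```text
time_s: 6.75
position: [0.4335, -0.3271, 0.0461]
tcp_rot: [[-0.994, -0.106, -0.001], [-0.106, 0.994, 0.001], [0.0, 0.001, -1.0]]
force: [0.2, -0.5, -2.4]
opening: 0.272
grasp_force: 30.0
```

```bash
python3 - <<'E'
from h import *
S=cam('scene')
cv2.imwrite('pics/c3.png',cv2.convertScaleAbs(cv2.resize(S['color'][60:220,100:300],None,fx=4,fy=3.75,interpolation=2),alpha=1.5))
T=pickle.load(open('top0.pkl','rb')); S=pickle.load(open('scene0.pkl','rb'))
for C,(x0,y0,x1,y1) in((T,(195,150,240,210)),(S,(280,250,335,295))):
    g=C['color'].max(2); 
    for t in(50,65,80):
        ys,xs=np.nonzero(g[y0:y1,x0:x1]<t); q=plane(C,np.c_[xs+x0,ys+y0],.009)[:,:2]; w,v=np.linalg.eigh(np.cov(q.T)); d=v[:,1]*np.sign(v[0,1])
        print(t,len(q),q.mean(0),np.degrees(np.arctan2(d[1],d[0])),np.sqrt(w))
E
```

```text
50 99 [0.62467229 0.16560601] -20.91905091176555 [0.01022846 0.0247424 ]
65 177 [0.62667076 0.16544069] -18.72524195426893 [0.00998691 0.02468522]
80 268 [0.62755363 0.16526973] -20.113917416342684 [0.00989541 0.0243969 ]
50 294 [0.62967112 0.16447212] -21.33686819741317 [0.01122708 0.02409551]
65 345 [0.63092169 0.16529458] -17.554783881026395 [0.01256592 0.02433988]
80 402 [0.63302996 0.16637294] -14.013604568306151 [0.01458854 0.02535941]
```

View pics/c3.png

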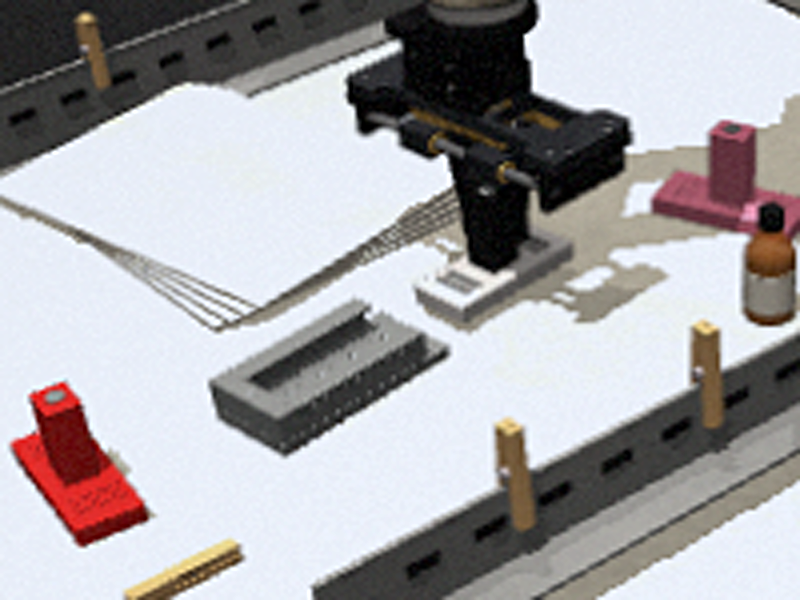

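The lamp is clear of the dock at (495,280). I lift it and carry it over the rail.

>>> drive_tool(
  steps=[
    [15,0,0,-0.1,0,0,0],
    [15,0,0,-0.3,0,0,0],
    [15,0,0,-0.5,0,0,0],
    [15,0,0,-0.7,0,0,0],
    [15,0,0,-0.9,0,0,0],
    [15,0,0,-1,0,0,0],
  ],
)

```text
time_s: 7.4
position: [0.436, -0.3279, 0.1691]
tcp_rot: [[-0.994, -0.108, 0.003], [-0.108, 0.994, -0.004], [-0.003, -0.004, -1.0]]
force: [0.5, -0.1, -2.3]
opening: 0.273
grasp_force: 30.0
```

>>> drive_tool(
  steps=[
    [15,0,0,-0.15,0,0,0],
    [15,0,0,-0.3,0,0,0],
    [15,0,0,-0.35,0,0,0],
    [15,0,0,-0.35,0,0,0],
  ],
)

```text
time_s: 7.8
position: [0.435, -0.3273, 0.209]
tcp_rot: [[-0.994, -0.107, 0.001], [-0.107, 0.994, -0.002], [-0.001, -0.002, -1.0]]
force: [-0.7, -0.7, -2.2]
opening: 0.269
grasp_force: 30.0
```

>>> drive_tool(
  steps=[
    [15,-0.05,0.1,0,0,0,0],
    [15,-0.15,0.3,0,0,0,0],
    [15,-0.25,0.5,0,0,0,0],
    [15,-0.35,0.7,0,0,0,0],
    [15,-0.45,0.9,0,0,0,0],
    [15,-0.5,0.97,0,0,0,0],
  ],
)

```text
time_s: 8.4
position: [0.481, -0.2011, 0.2068]
tcp_rot: [[-0.994, -0.109, -0.003], [-0.109, 0.994, 0.003], [0.003, 0.004, -1.0]]
force: [-0.9, 0.6, -2.7]
opening: 0.273
grasp_force: 30.0
```

>>> drive_tool(
  steps=[
    [15,-0.1,0.2,0,0,0,0],
    [15,-0.2,0.4,0,0,0,0],
    [15,-0.3,0.6,0,0,0,0],
    [15,-0.4,0.8,0,0,0,0],
    [15,-0.5,0.97,0,0,0,0],
  ],
)

```text
time_s: 8.9
position: [0.5286, -0.0813, 0.2072]
tcp_rot: [[-0.994, -0.107, -0.002], [-0.107, 0.994, 0.001], [0.002, 0.001, -1.0]]
force: [0.6, 0.4, -2.2]
opening: 0.274
grasp_force: 30.0
```

>>> drive_tool(
  steps=[
    [15,-0.1,0.2,0,0,0,0],
    [15,-0.2,0.4,0,0,0,0],
    [15,-0.3,0.6,0,0,0,0],
    [15,-0.4,0.8,0,0,0,0],
    [15,-0.5,0.97,0,0,0,0],
  ],
)

```text
time_s: 9.4
position: [0.5758, 0.0408, 0.2071]
tcp_rot: [[-0.994, -0.107, -0.002], [-0.107, 0.994, 0.0], [0.002, 0.0, -1.0]]
force: [-0.5, 0.4, -1.7]
opening: 0.27
grasp_force: 30.0
```

>>> drive_tool(
  steps=[
    [15,-0.1,0.2,0,0,0,0.05],
    [15,-0.2,0.4,0,0,0,0.1],
    [15,-0.3,0.6,0,0,0,0.15],
    [15,-0.4,0.8,0,0,0,0.2],
    [15,-0.5,0.97,0,0,0,0.25],
    [15,-0.5,0.97,0,0,0,0.3],
    [15,-0.5,0.97,0,0,0,0.3],
    [15,-0.5,0.97,0,0,0,0.3],
  ],
)

```text
time_s: 10.2
position: [0.6227, 0.1614, 0.2071]
tcp_rot: [[-0.942, 0.335, -0.002], [0.335, 0.942, -0.0], [0.002, -0.001, -1.0]]
force: [-0.0, 0.2, -2.7]
opening: 0.275
grasp_force: 30.0
```

```bash
python3 - <<'E'
from h import *
s=read_state(); print(s['time_s'],s['position'],np.degrees(np.arctan2(s['tcp_rot'][1][0],s['tcp_rot'][0][0])),s['grasp_force'],s['force'])
for n in('scene','top'):
    S=cam(n); pickle.dump(S,open(n+'1.pkl','wb')); x,y=proj(S,s['position'])[0].astype(int); x=max(x,75);y=max(y,70); cv2.imwrite(f'pics/{n}1.png',cv2.resize(S['color'][y-70:y+70,x-75:x+75],None,fx=4,fy=4,interpolation=2))
a=cv2.hconcat([cv2.resize(cv2.imread('pics/scene1.png'),(400,373)),cv2.resize(cv2.imread('pics/top1.png'),(400,373))]); cv2.imwrite('pics/c4.png',cv2.convertScaleAbs(a,alpha=1.5))
E
```

```text
10.2 [0.62267781 0.1613555  0.20712333] 160.4503425379972 29.9796739424346 [-0.04347847  0.24389695 -2.66339768]
```

View pics/c4.png

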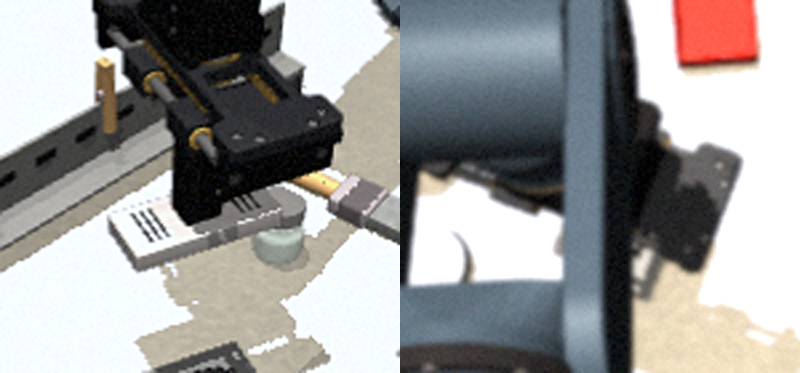

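The scene half shows the lamp level in the grip at about (200,230), with the oblong tile below it near (215,365). I measure the lamp's offset from the TCP from its visible ends.

```bash
python3 - <<'E'
from h import *
s=read_state(); R=np.array(s['tcp_rot']); p=np.array(s['position'])
S=pickle.load(open('scene1.pkl','rb')); P=cloud(S); Q=(P-p)@R; g=S['color'].max(2)
m=(abs(Q[...,0])<.08)&(abs(Q[...,1])<.045)&(Q[...,2]>.008)&(Q[...,2]<.045)
q=Q[m]; print(m.sum(),np.percentile(q,[0,1,3,50,97,99,100],axis=0).round(4))
t=q[(q[:,2]<.026)&(q[:,2]>.014)]; print('top z',np.median(t[:,2]),len(t)); print(np.percentile(t,[0,1,3,50,97,99,100],axis=0).round(4))
for a,b in((-.055,-.03),(.02,.055)):
    k=t[(t[:,0]>a)&(t[:,0]<b)]; print('tilt',a,np.median(k[:,2]),len(k))
E
```

```text
1152 [[-0.0599 -0.0247  0.0081]
 [-0.0592 -0.0221  0.0099]
 [-0.0587 -0.0197  0.0124]
 [-0.019   0.012   0.0214]
 [ 0.0461  0.0229  0.0339]
 [ 0.0491  0.0238  0.0357]
 [ 0.0517  0.0245  0.0367]]
top z 0.020884284029996248 853
[[-0.0599 -0.0247  0.014 ]
 [-0.0589 -0.0223  0.0149]
 [-0.0579 -0.0204  0.0173]
 [-0.0209  0.0096  0.0209]
 [ 0.0463  0.0224  0.0251]
 [ 0.0491  0.0229  0.0256]
 [ 0.0512  0.0241  0.0259]]
tilt -0.055 0.020666688946543728 270
tilt 0.02 0.020969117387418024 180
```

>>> drive_tool(
  steps=[
    [15,-0.013,0.045,0.1,0,0,0],
    [15,-0.013,0.045,0.25,0,0,0],
    [15,-0.013,0.045,0.45,0,0,0],
    [15,-0.013,0.045,0.6,0,0,0],
    [15,-0.013,0.045,0.75,0,0,0],
    [15,-0.013,0.045,0.8,0,0,0],
    [15,-0.013,0.045,0.8,0,0,0],
  ],
)

```text
time_s: 11.0
position: [0.6257, 0.1659, 0.1106]
tcp_rot: [[-0.942, 0.336, -0.003], [0.336, 0.942, -0.0], [0.003, -0.001, -1.0]]
force: [-0.0, -0.1, -2.2]
opening: 0.273
grasp_force: 30.0
```

>>> drive_tool(
  steps=[
    [15,0,0,0.1,0,0,0],
    [15,0,0,0.2,0,0,0],
    [15,0,0,0.3,0,0,0],
    [15,0,0,0.36,0,0,0],
    [15,0,0,0.38,0,0,0],
    [15,0,0,0.38,0,0,0],
    [15,0,0,0.38,0,0,0],
    [15,0,0,0.38,0,0,0],
  ],
)

```text
time_s: 11.8
position: [0.6271, 0.1661, 0.0671]
tcp_rot: [[-0.942, 0.336, 0.001], [0.336, 0.942, 0.0], [-0.001, 0.0, -1.0]]
force: [0.7, -0.5, -2.7]
opening: 0.276
grasp_force: 30.0
```

```bash
python3 - <<'E'
from h import *
s=read_state(); R=np.array(s['tcp_rot']); p=np.array(s['position']); print(p,s['grasp_force'],s['force'])
S=cam('scene'); P=cloud(S); Q=(P-p)@R
m=(abs(Q[...,0])<.08)&(abs(Q[...,1])<.045)&(Q[...,2]>.014)&(Q[...,2]<.034)
q=Q[m]; a=np.percentile(q,[1,50,99],axis=0); print(a.round(4))
c=p+R@np.array([-.003,0,.0362]); print('lamp',c)
im=cv2.convertScaleAbs(S['color'],alpha=1.5)
C=np.array([.629,.1648,0]); d=np.array([np.cos(np.radians(-19.5)),np.sin(np.radians(-19.5)),0]); n=np.array([-d[1],d[0],0])
def quad(c,d,n,a,b,z,col): cv2.polylines(im,[np.int32(proj(S,[np.r_[(c+i*a*d+j*b*n)[:2],z] for i,j in((1,1),(1,-1),(-1,-1),(-1,1))])*16)],True,col,1,0,4)
quad(C,d,n,.06,.035,.005,(0,255,0)); quad(c,-R[:,0],R[:,1],.055,.023,c[2],(0,0,255)); quad(c,-R[:,0],R[:,1],.055,.023,c[2]+.016,(255,0,255))
x,y=proj(S,c)[0].astype(int); cv2.imwrite('pics/c5.png',cv2.resize(im[y-60:y+60,x-80:x+80],None,fx=5,fy=5,interpolation=0))
E
```

```text
[0.62708015 0.16611775 0.06712587] 29.979559761704877 [ 0.74275784 -0.45361878 -2.69724914]
[[-0.0599 -0.0225  0.0157]
 [-0.0292  0.0133  0.0211]
 [ 0.0468  0.0234  0.0333]]
lamp [0.62994986 0.16511192 0.03092928]
```

View pics/c5.png

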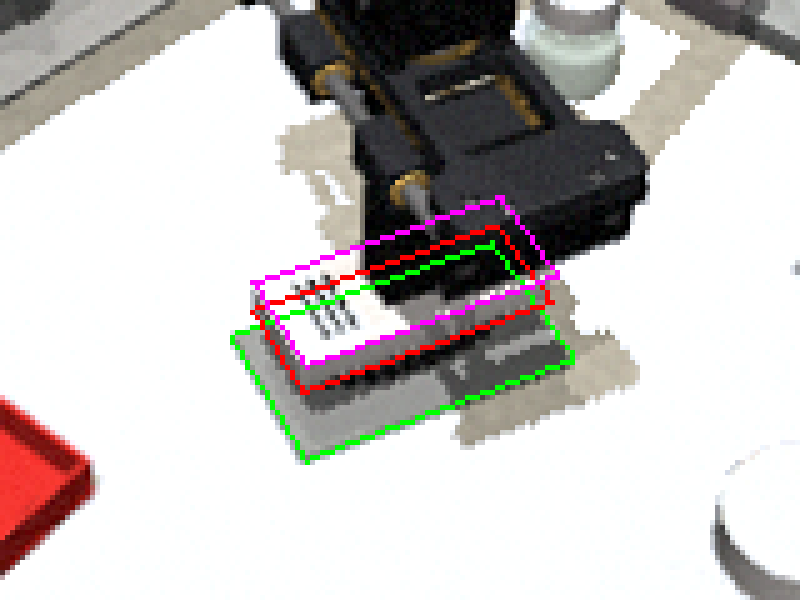

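The overlay matches: the tile (green, bottom corner 305,460) and the lamp (red/magenta) fit the picture, centred and parallel. I lower it about 3 mm, let it settle and hand in.

>>> drive_tool(
  steps=[
    [15,0,0,0.02,0,0,0],
    [15,0,0,0.02,0,0,0],
    [15,0,0,0.02,0,0,0],
    [15,0,0,0.02,0,0,0],
    [15,0,0,0.02,0,0,0],
    [15,0,0,0.02,0,0,0],
  ],
)

```text
time_s: 12.45
position: [0.6266, 0.1661, 0.0642]
tcp_rot: [[-0.942, 0.336, 0.0], [0.336, 0.942, 0.0], [-0.0, 0.0, -1.0]]
force: [0.5, -0.2, -2.4]
opening: 0.273
grasp_force: 30.0
```

```bash
python3 - <<'E'
from h import *
s=read_state(); print(s['position'],s['grasp_force'],s['force']); print(order.hand_in())
E
```

```text
[0.62663212 0.16610049 0.06418208] 29.97935476654675 [ 0.52745838 -0.23875625 -2.39534153]
the job is handed in; nothing more can be done
None
```

I handed the job in with the lamp held still and level, by my measurements about 15 mm above the bead tops and centred and lined up over the oblong motif to within about 1–2 mm; the hand-in returned no verdict.

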